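Slide the saddle board home and bolt it

ROBOT

A 6-joint arm with a two-finger parallel gripper is mounted at the origin on the work surface. World frame = base frame: x ahead of the robot, y to its left, z up, the work surface at z = 0. Lengths are in m, angles in degrees, forces in N, time in s.
With the tool pointing down it reaches from about 0.35 to 0.875 m from the base axis. Payload 4.2 kg.
Tool frame: the origin (TCP) lies midway between the tips of the shut fingers; the grasp point (between the pads) lies 19 mm behind it; z points along the fingers, y is the line along which they close (so a half turn about z gives the same grasp; the last joint's range is limited). The gripper opens to 87 mm and grips with 3 to 60 N. Pads are 19 mm wide; open, the fingers measure 117 mm over their backs; the gripper's body (75 mm by 190 mm) begins 51 mm behind the grasp point.
Start: joints at [-58.98, 22.042, 0.453, 0, -68.411, -14.817], TCP at [0.174, -0.6, 0.223] pointing down, gripper open.
Joint ranges: [-179.83, 179.83], [-69.29, 118.12], [-61.27, 80.66], [-181.25, 117.63], [-171.15, -9.14], [-177.46, 177.46]. Speed limits (degrees/s): [159.86, 159.86, 180, 180, 180, 180].

INTERFACE

Orientations are given as [roll, pitch, yaw] about the fixed x, y, z axes, in that order (R = Rz(yaw) Ry(pitch) Rx(roll)).
In Python, from workcell import env gives the robot as it stands. The module is installed in compiled form; this text tells all that it offers. Calls block until the motion is done:
- env.goto(position, orientation): joint-space move of the TCP to a pose.
- env.move_straight(position, rotation=None, rate=0.15, force_limit=None): straight line of the TCP; rotation=None keeps the orientation; rate is the mean speed in m/s. With force_limit (N) it stops when the force on the tool has changed by that much, and returns True; else False.
- env.set_joints(angles): joint-space move.
- env.gripper_to(opening, grasp_force=None): opening from 0.0 (shut) to 1.0 (fully open); grasp_force is the grip in N (None keeps the last); returns when the fingers have stopped.
- env.dwell(seconds).
- env.inverse_kinematics(position, orientation): joint angles nearest the present ones, or None.
- env.read_state(): the state.
- env.grab_frame(name): name is "scene" or "top"; returns a dict with "image" (420x560x3 uint8, blue, green, red), "fx", "fy", "cx", "cy" (pixels), "D" ([k1, k2, p1, p2, k3] as OpenCV has them; the pictures are not rectified), "position" and "orientation" of the camera in the world. Camera axes: x right, y up, looking along -z (the intrinsics and any distortion apply to the point x, -y, -z); pixel columns grow to the right and rows downward; lengths in m; the calibration is good to about 2 mm. A picture is of the moment at which its call begins. There is no depth.
A pose or a line that the arm cannot do raises env.Unreachable and nothing moves.
- env.close_job(): hands the job in; it is judged then, once.
Trained networks look in a picture, given as the dict that the camera call returned (one of the last four; its "shot" number tells which), for a name from the list of things; names that differ only in an ending like _2 or _b are one class to them, and where a whole thing is asked for, a point or a joint stands for the part that bears it (a point fixed in the world has none). Each returns a list of dicts, best first, with "score" (0 to 1); they miss things now and then, are a little off and sometimes report something else, mostly with a low value. They report only what shows in the picture. A call takes as long as a camera call. They do not tell look-alikes from the thing itself.
- env.search_frame(picture, thing): "xyz" ([x, y, z] in m, in world coordinates, good to about 4 mm: the middle of the surface that is visible of it).
- env.trace(picture, thing): "mask" (420x560 bool, what is visible of it).
The state is a dict: "clock": time; "joint_positions": joint angles; "qvel": joint speeds; "joint_torque": joint torques, N m; "position": TCP position; "tool_rot": TCP orientation; "force": force on the tool from outside, world axes, zero at the start; "wrist_torque": the same for the moment, N m; "opening": opening from 0.0 (shut) to 1.0 (fully open); "finger_force": force on a finger pad.
Only numpy, scipy, OpenCV 4.12 (cv2) and the standard library are available. Lean on these libraries where they do the work, as an engineer would, in place of code of your own. Each camera call takes 0.05 s, during which the arm holds its last target. There are 200 camera calls.

TASK

Push the plywood saddle board along the two rails of the stand, away from its open end and towards the slide bolt, until you feel it drop into the locating notches, all four feet down and the board level. Then push the bolt's knob towards the board until the bolt is fully home over the board's edge, and take the hand away. Do it all with the fingertips: do not lift or tip the board off its rails, and leave the other things on the bench where they are.

Things in the scene. Friction and masses are not known exactly. Their poses are not given: they have to be found in the camera images.
- stand: Fixed metal stand, two parallel rails. Origin on the bench, on the centre line between them; x along the rails the way the board must slide (open end to slide bolt), y across, z up. Rails: x -190 to +170 mm, centred at y +-60, 24 wide, tops 50 high, outer lips 62 high (inner faces y +-70.5). Between them 96 mm is free down to 8 mm above the bench: fingers can go in behind the board.
- notch_home (a point): Where the board's origin lies when home: stand x = 70, y = 0, 42 mm above the bench. Each rail has two notches 8 mm deep, 26 mm long centred at the stand's x = -5 and 56 mm long centred at x = 130; the feet have 3 mm play each way in them. The board drops 8 mm by its own weight and its feet then stop against the notch ends.
- board: Loose plywood board, 180 (x) by 136 by 15 mm, 0.3 to 0.65 kg, with a black cable saddle 56 x 70 mm on its middle. Origin under its middle at foot level; x as the stand's. Plywood 10 to 25 mm, saddle top 68 mm above the origin. Four 10 mm feet; the long front ones bridge the short notches. Starts 60 to 140 mm short of home, origin 50 mm above the bench; slides with a few newtons.
- board_rear (a point): Middle of the board's rear end face, half-way up its 15 mm thickness (90 mm behind the board's origin): the place to push, towards the stand's +x. 67.5 mm above the bench while sliding, 59.5 mm once dropped.
- bolt (a joint): Slide bolt: 0 drawn back, 0.045 m fully home (end stop). Moves along the stand's -x, starts at 0 to 0.006, stays where left, slides with about 2 N. Bar 16 mm wide, underside 70.5 mm above the bench: clears the dropped board (top 67), but is blocked by a board still up on the rails (top 75). It lies on a grey pedestal at stand x 178 to 266 mm, 60 wide; guides reach 84 mm high.
- bolt_knob (a point): Centre of the upright steel knob on the bolt, 14 mm in diameter, 98.5 mm above the bench, top at 115.5 mm; at the stand's x = 237 mm, y = 0 with the bolt at 0, and x = 192 fully home. Push its outer side towards the board (the stand's -x). The bolt's tip is 61 mm ahead of the knob.
- tape_roll: Bystander: wide grey roll of tape lying flat, 94 mm across, 48 mm tall, beside the stand. Origin under its centre.
- tape_thin: Bystander: black roll of tape lying flat, 80 mm across, 19 mm tall, beside the stand. Origin under its centre.
- screwdriver: Bystander: screwdriver lying beside the stand, about 200 mm long along its x.
- jar: Bystander: glass jar, 52 mm across, 70 mm tall, beside the stand. Origin under its centre.
- pliers: Bystander: red-handled pliers lying to the robot's right, about 160 mm long along their x, 14 mm thick.
- cup: Bystander: white mug, 76 mm across, 85 mm tall, at the robot's left. Origin under its centre.
- coupling: Bystander: upright copper tube coupling, 44 mm across, 60 mm tall, at the robot's left. Origin under its centre.
Not all that is in view belongs to the job. Leave any green or orange look-alike of the board alone.

How it is judged:
By the outcome, as a careful person would: the job done as asked, in the order asked, and still so for the second after the job is handed in, with the robot touching nothing.
It also fails if it takes over 45 s, if anything falls off the work surface, if the arm or the gripper's body presses on something with over 40 N, if the wrist force passes 120 N, or if a joint passes its speed limit or range.

## Working session

There is one attempt and no reset: what is moved stays moved. The work goes in short steps, each a Python script; the robot and the scene stay as the last script left them, time stands still between calls to the robot, and variables do not carry over. Pictures are saved under pics/ and viewed, at most 10 in all, crops included, and the job is handed in when it is done.

```bash
mkdir -p pics; python3 - <<'E'
from workcell import env
import cv2,numpy as np
ims=[]
for n in("top","scene"):
    p=env.grab_frame(n); cv2.imwrite(f"pics/{n}0.png",p["image"])
    print(n,p["position"],p["orientation"],p["fx"],p["fy"],p["cx"],p["cy"],p["D"])
    for t in("stand","board","board_rear","bolt","bolt_knob","notch_home"):
        try: print(t,[(np.round(d["xyz"],3).tolist(),round(d["score"],2)) for d in env.search_frame(p,t)][:4])
        except Exception as e: print(t,e)
print(env.read_state())
E
```

```text
top [0.35938212 0.00490628 1.07619122] [  8.57212449  -0.33155292 -89.32905392] 384.02997616922187 384.02997616922187 286.4279550948173 206.42219684878523 [-0.1049591  0.         0.         0.         0.       ]
stand [([0.556, 0.056, 0.05], 0.75)]
board [([0.261, -0.342, 0.026], 0.8), ([0.705, 0.308, 0.025], 0.79), ([0.536, -0.072, 0.076], 0.7), ([0.302, 0.231, 0.021], 0.65)]
board_rear [([0.537, -0.073, 0.081], 0.95), ([0.3, 0.231, 0.025], 0.91), ([0.704, 0.312, 0.027], 0.75), ([0.262, -0.341, 0.021], 0.65)]
bolt [([0.568, 0.163, 0.078], 0.67)]
bolt_knob [([0.565, 0.156, 0.082], 0.68)]
notch_home [([0.552, 0.062, 0.05], 0.67)]
scene [0.86813478 0.47367814 1.09618346] [ 30.44338623   0.48898394 142.81921145] 395.7357131903595 395.7357131903595 273.3231610445685 205.37855384558935 [0.02444326 0.         0.         0.         0.        ]
stand [([0.568, 0.068, 0.05], 0.57)]
board [([0.317, 0.238, 0.022], 0.89), ([0.539, 0.477, 0.039], 0.69), ([0.719, 0.315, 0.024], 0.66), ([0.547, -0.06, 0.075], 0.58)]
board_rear [([0.719, 0.317, 0.03], 0.98), ([0.318, 0.238, 0.026], 0.9), ([0.55, -0.
[... 191 characters left out ...]
2], 0.73)]
{'clock': 0.7, 'joint_positions': array([-5.89813421e+01,  2.20407249e+01,  4.50901461e-01, -4.52359930e-04,
       -6.84101016e+01, -1.48176075e+01]), 'qvel': array([-0.10681851,  0.04735515, -0.02723225, -0.00735737,  0.04003959,
       -0.0617586 ]), 'joint_torque': array([ 1.24148523e-04, -3.90327036e+01,  1.87586832e+01,  4.22360614e+00,
        1.54996023e-02, -1.67937037e-05]), 'position': array([ 0.17440532, -0.60014113,  0.22254716]), 'tool_rot': array([ 1.79999965e+02,  4.25802045e-04, -1.63799116e+02]), 'force': array([ 0.30181384, -0.09464648,  0.46217371]), 'wrist_torque': array([0.01485002, 0.03896759, 0.01734851]), 'finger_force': 0.0, 'opening': 0.9993088538563304}
```

View pics/top0.png

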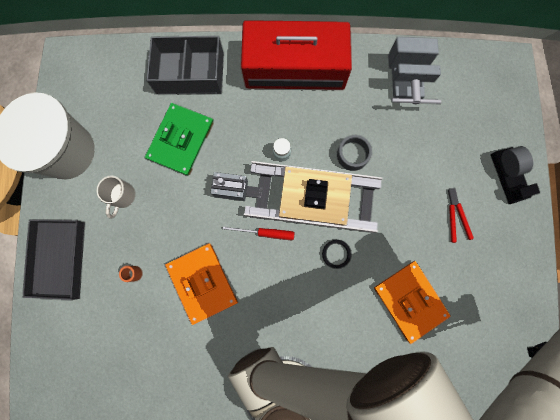

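View pics/scene0.png

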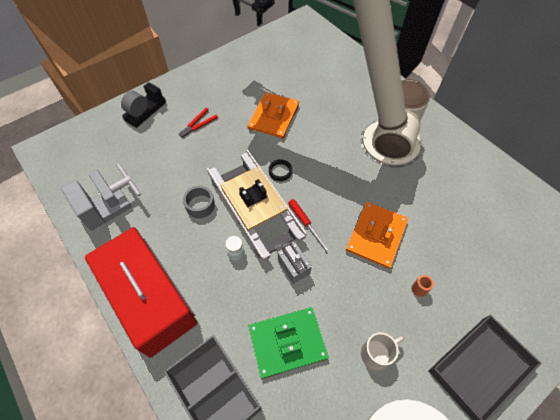

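The board (pale plywood) sits at about (315,195) in the top view, with the stand's open end at right (380,200) and the bolt at (230,187). The two cameras disagree by about 1 cm, so I'll put the closed fingertips near the stand's open end and check both cameras against the known TCP.

```bash
cat > h.py <<'E'
from workcell import env
import cv2,numpy as np
from scipy.spatial.transform import Rotation as R
def proj(p,X):
    Rw=R.from_euler('xyz',p["orientation"],degrees=True).as_matrix()
    c=(np.atleast_2d(X)-p["position"])@Rw*[1,-1,-1]
    K=np.array([[p["fx"],0,p["cx"]],[0,p["fy"],p["cy"]],[0,0,1.]])
    return cv2.projectPoints(c.reshape(-1,1,3),np.zeros(3),np.zeros(3),K,np.array(p["D"],float))[0].reshape(-1,2)
E
python3 - <<'E'
from h import *
env.gripper_to(0.0)
ps=[(yaw,env.inverse_kinematics([.525,-.22,.15],[180,0,yaw])) for yaw in(83,-97)]
print(ps)
b=min([q for q in ps if q[1] is not None],key=lambda q:abs(np.array(q[1])[5]))
env.goto([.525,-.22,.15],[180,0,b[0]])
s=env.read_state(); print(s["position"],s["tool_rot"],s["clock"])
out=[]
import pickle
for n,(u,v) in(("top",(205,140)),("scene",(190,135))):
    p=env.grab_frame(n); pickle.dump(p,open(n+".pkl","wb"))
    print(n,proj(p,[s["position"]]))
    im=p["image"][v:v+(120 if n=="top" else 150),u:u+200]
    out.append(cv2.resize(im,None,fx=4,fy=4,interpolation=cv2.INTER_CUBIC))
    cv2.imwrite(f"pics/c_{n}.png",out[-1])
E
```

```text
[(83, None), (-97, array([ -6.43227723,  20.24661378, -13.4697904 ,   0.        ,
       -56.28359583,  -0.56772277]))]
[ 0.5247858  -0.22077526  0.15015041] [-1.79986658e+02 -7.87588238e-03 -9.70780681e+01] 4.1167
top [[376.56674426 197.21235331]]
scene [[227.84130267 147.40979069]]
```

View pics/c_top.png

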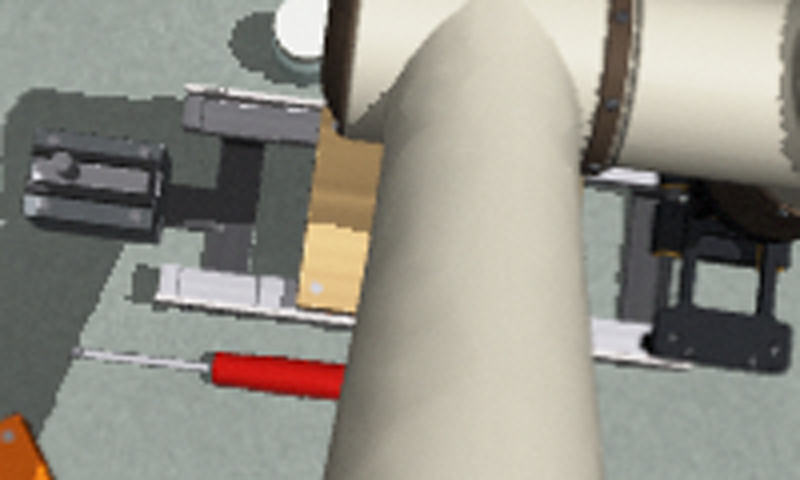

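View pics/c_scene.png

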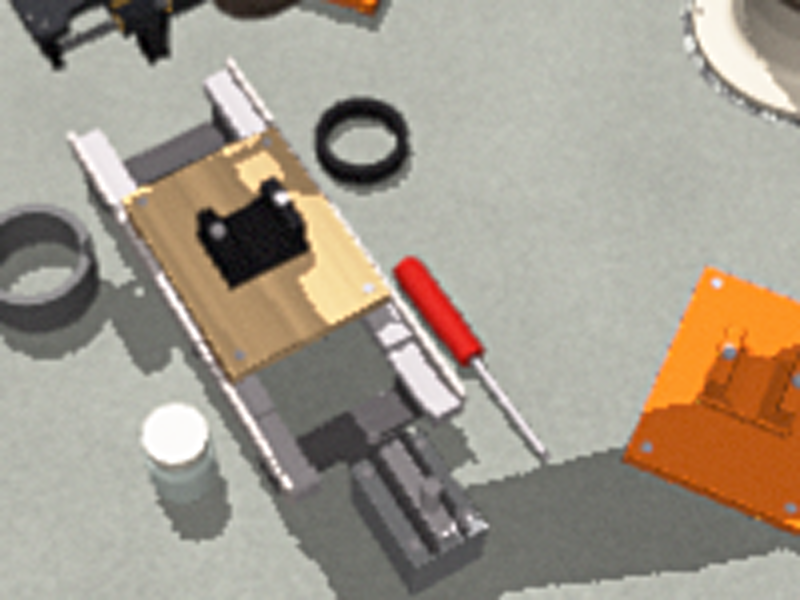

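The scene view shows the shut fingertips at about crop (152,65), where the projected TCP says they should be, so the scene camera looks right. It also gives clear corners for the stand lips and the board. I'll fit the pose from these, and from the top view separately.

```bash
python3 - <<'E'
from h import *
import pickle
from scipy.optimize import least_squares
ps={n:pickle.load(open(n+".pkl","rb")) for n in("top","scene")}
S=[((232,60),(-.19,.072,.062)),((70,135),(-.19,-.072,.062)),((290,492),(.17,-.072,.062)),((463,392),(.17,.072,.062))]
B=[((272,128),(-.09,.068)),((122,203),(-.09,-.068)),((236,377),(.09,-.068)),((388,297),(.09,.068))]
T=[((185,87),(.17,-.072,.062)),((155,300),(.17,.072,.062)),((690,368),(-.19,.072,.062))]
TB=[((298,306),(.09,.068))]
def w(q,X):
    c,s=np.cos(q[2]),np.sin(q[2]); X=np.array(X)
    return np.c_[q[0]+c*X[:,0]-s*X[:,1],q[1]+s*X[:,0]+c*X[:,1],X[:,2]]
def fit(p,off,S,B):
    uv=np.array([a[0] for a in S+B])/4+off
    def f(q):
        X=[a[1] for a in S]+[(a[1][0]+q[3],a[1][1],.075) for a in B]
        return (proj(p,w(q,X))-uv).ravel()
    r=least_squares(f,[.553,.07,1.45,-.02]); return r
for n,off,a,b in(("scene",(190,135),S,B),("top",(205,140),T,TB)):
    r=fit(ps[n],off,a,b); print(n,r.x[:2],np.degrees(r.x[2]),r.x[3],np.round(r.fun,1).tolist())
    k=w(r.x,[(.237,0,.1155),(.192,0,.1155)]);print(k,(proj(ps[n],k)-off)*4)
print(proj(ps["scene"],[[0,0,0],[0,0,.02]]),proj(ps["top"],[[0,0,0]]))
E
```

```text
scene [ 0.54295629 -0.0582114 ] 83.29952326559481 -0.012062274304058271 [-1.3, -0.0, -0.2, -0.6, 0.4, -0.3, 0.2, 1.2, 0.6, -0.3, -0.3, -0.7, -0.8, 0.6, 1.3, -0.3]
[[0.57060922 0.17716982 0.1155    ]
 [0.56535866 0.13247718 0.1155    ]] [[432.6331826  488.43975347]
 [397.18018656 435.50707199]]
top [ 0.54101665 -0.06267268] 83.18388113495236 -0.01598901484411062 [0.2, 0.5, -0.1, -0.7, 0.0, -0.2, -0.1, 0.4]
[[0.56914459 0.17265224 0.1155    ]
 [0.56380384 0.12797029 0.1155    ]] [[ 59.06629147 162.20947355]
 [128.27803973 171.11535529]]
[[390.96280563 141.83667255]
 [392.3967534  138.12522074]] [[284.38398844 397.07357703]]
```

```bash
cat >> h.py <<'E'
q=np.array([.5422,-.0598,np.radians(83.25)])
def W(x,y,z): c,s=np.cos(q[2]),np.sin(q[2]); return [q[0]+c*x-s*y,q[1]+s*x+c*y,z]
def St(p): c,s=np.cos(q[2]),np.sin(q[2]); d=p[:2]-q[:2]; return [round(float(v)*1e3,1) for v in(c*d[0]+s*d[1],-s*d[0]+c*d[1],p[2])]
O=[180,0,83.25-180]
def st(t=""): s=env.read_state(); print(t,St(s["position"]),np.round(s["force"],1),round(s["opening"],2),s["clock"],flush=True)
E
python3 - <<'E'
from h import *
env.goto(W(-.155,0,.13),O); env.gripper_to(.6); st("above")
print(env.move_straight(W(-.155,0,.058),force_limit=6,rate=.1)); st("down")
print(env.move_straight(W(-.115,0,.058),force_limit=3,rate=.04)); st("touch")
print(env.move_straight(W(-.045,0,.058),force_limit=15,rate=.05)); st("pushed")
for x in np.arange(-.040,-.015,.005):
    h=env.move_straight(W(x,0,.058),force_limit=10,rate=.03); st(h)
    if h: break
p=env.grab_frame("scene"); cv2.imwrite("pics/p1.png",cv2.resize(p["image"][135:285,190:390],None,fx=4,fy=4,interpolation=cv2.INTER_CUBIC))
E
```

```text
above [-155.0, -0.0, 130.0] [-0.3  0.8 -0.2] 0.6 5.55
False
down [-155.1, -0.6, 58.5] [ 0.8 -0.   0.3] 0.6 6.4167
True
touch [-115.2, 0.4, 57.6] [ 0.4 -0.7 -0.4] 0.6 7.4083
False
pushed [-44.9, -0.1, 58.1] [-1.2 -1.6 -0.2] 0.6 8.9667
False [-39.8, -0.2, 58.1] [-0.1 -1.7 -1. ] 0.6 9.2833
False [-34.3, -0.4, 58.1] [-0.  -1.2 -0.4] 0.6 9.6
False [-29.8, -0.1, 58.1] [-1.2 -1.4  0.6] 0.6 9.9167
True [-29.4, 0.0, 58.1] [ 0.4 -5.   2.3] 0.6 10.125
```

View pics/p1.png

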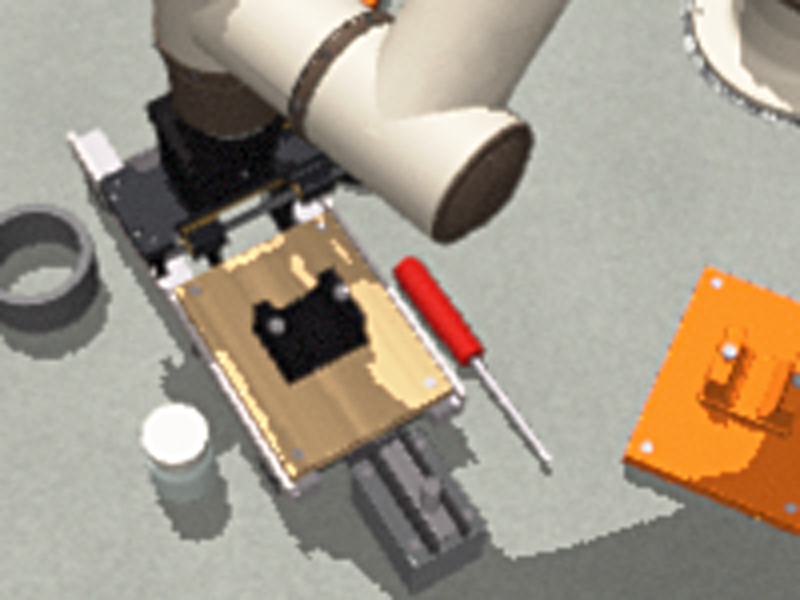

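The board has slid forward to the bolt end and stopped against something firm. Its corners are at crop (322,208), (176,288), (298,473) and (460,398). I'll compare these with the dropped and the riding height, after a firmer nudge.

```bash
python3 - <<'E'
from h import *
h=env.move_straight(W(-.020,0,.058),force_limit=15,rate=.02); st(h)
env.move_straight(W(-.040,0,.058)); env.move_straight(W(-.09,0,.16)); env.gripper_to(0); env.goto(W(-.2,.0,.25),O); st()
im=[]
p=env.grab_frame("scene")
for z in(.067,.075):
    X=[W(.071+a,b,z) for a,b in((-.09,.068),(-.09,-.068),(.09,-.068),(.09,.068))]
    uv=(proj(p,X)-(190,135))*4; print(z,np.round(uv).tolist())
cv2.imwrite("pics/p2.png",cv2.resize(p["image"][170:270,215:315],None,fx=6,fy=6,interpolation=cv2.INTER_CUBIC))
E
```

```text
True [-29.5, 0.0, 58.2] [ 0.6 -2.2  1.3] 0.6 10.45
 [-199.9, 0.6, 249.4] [ 0.6  0.9 -0.2] 0.01 13.3167
0.067 [[327.0, 206.0], [171.0, 283.0], [289.0, 473.0], [452.0, 385.0]]
0.075 [[327.0, 200.0], [170.0, 278.0], [289.0, 468.0], [453.0, 380.0]]
```

View pics/p2.png

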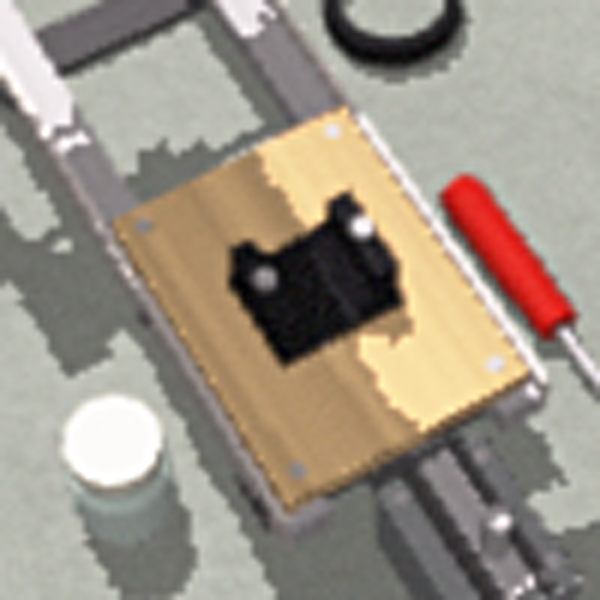

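The board's corners match the dropped height (z=67) on all four, level between the lips. Now the bolt.

```bash
python3 - <<'E'
from h import *
env.goto(W(0.05,0,.25),O); env.goto(W(.274,0,.16),O); st("above")
h=env.move_straight(W(.274,0,.093),force_limit=5,rate=.08); st(h)
assert not h
h=env.move_straight(W(.235,0,.093),force_limit=12,rate=.04); st(h)
if not h:
    for x in(.222,.214,.208,.204,.200):
        h=env.move_straight(W(x,0,.093),force_limit=10,rate=.03); st(h)
        if h: break
p=env.grab_frame("scene"); cv2.imwrite("pics/p3.png",cv2.resize(p["image"][200:300,235:335],None,fx=6,fy=6,interpolation=cv2.INTER_CUBIC))
E
```

```text
above [272.9, -0.6, 160.6] [-0.1  0.6  0.6] 0.01 15.3083
False [274.3, -0.4, 93.5] [ 0.1 -0.5 -1. ] 0.01 16.2917
False [234.8, -0.0, 93.0] [ 0.8  0.3 -0.2] 0.01 17.4167
False [221.4, 0.0, 93.0] [ 0.2 -0.4 -0.5] 0.0 18.0
False [213.5, 0.0, 93.0] [ 0.6  0.7 -0.8] 0.0 18.4167
False [207.6, 0.0, 93.0] [ 0.3  0.9 -0.9] 0.0 18.7667
True [207.2, -0.1, 93.0] [-0.7  1.9  1.6] 0.01 18.975
```

View pics/p3.png

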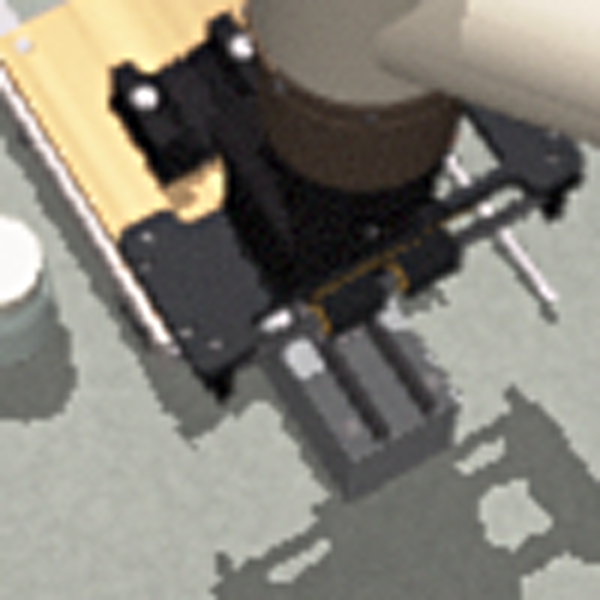

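The bolt moved with the fingers and met a firm stop at the expected 207 mm. I'll press once more, back off and check.

```bash
python3 - <<'E'
from h import *
h=env.move_straight(W(.200,0,.093),force_limit=15,rate=.02); st(h)
env.move_straight(W(.24,0,.093)); env.move_straight(W(.25,0,.2)); env.goto([.3,-.35,.3],O); st()
for n,o in(("scene",(215,170)),("top",(215,145))):
    p=env.grab_frame(n)
    k=W(.192,0,.1155); print(n,(proj(p,[k,W(.131,0,.08)])-o)*6)
    cv2.imwrite(f"pics/p4{n}.png",cv2.resize(p["image"][o[1]:o[1]+100,o[0]:o[0]+110],None,fx=6,fy=6,interpolation=cv2.INTER_CUBIC))
E
```

```text
True [207.3, -0.3, 92.9] [-1.1  2.2  1.9] 0.01 19.3083
 [-316.3, 205.9, 299.8] [-0.6 -0.2 -0.1] 0.01 22.725
scene [[444.59101658 439.96782041]
 [375.71453821 371.37977438]]
top [[125.71157246 224.38642815]
 [272.34066057 258.85999246]]
```

View pics/p4scene.png

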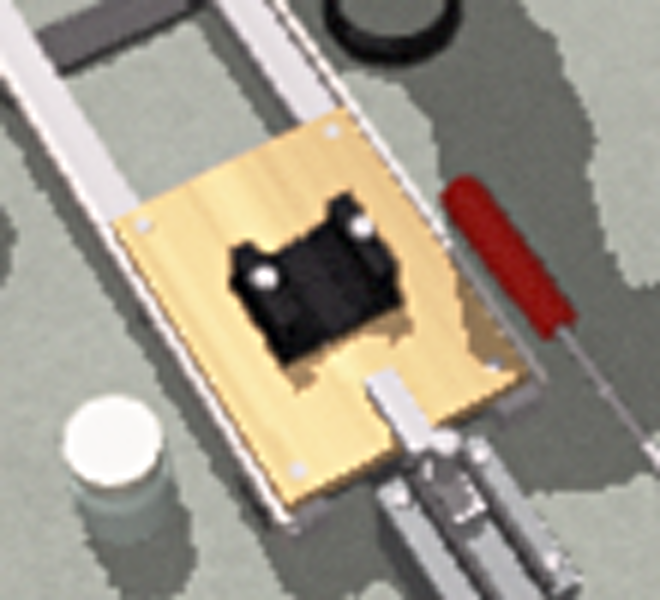

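View pics/p4top.png

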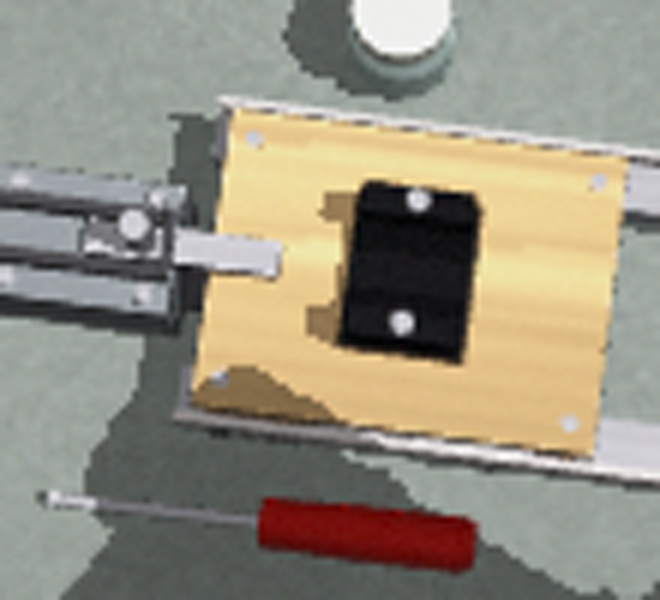

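The bolt lies over the board's edge. Its knob is at (443,440) in the scene crop, as predicted for fully home, and its tip is at (378,375) there and (275,258) in the top crop. The board is level, nothing else has moved, and the hand is clear.

```bash
python3 -c "
from workcell import env
print(env.close_job())"
```

```text
the job is handed in; nothing more can be done
None
```

The board is seated in its notches and level, the bolt is fully home over its edge, the hand is clear, and I handed the job in after about 23 s of robot time; no verdict came back.

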